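Nest the steel tumblers in their brass stand

ROBOT

A 6-joint arm with a two-finger parallel gripper is mounted at the origin on the work surface. World frame = base frame: x ahead of the robot, y to its left, z up, the work surface at z = 0. Lengths are in m, angles in degrees, forces in N, time in s.
With the tool pointing down it reaches from about 0.25 to 0.8 m from the base axis. Payload 8.5 kg.
Tool frame: the origin (TCP) lies on the centre line of the jaws, within the pads' length; the fingertips stand 17 mm ahead of it and the grasp point (between the pads) lies 2 mm behind it; z points along the fingers, y is the direction in which the jaws open and shut (so a half turn about z gives the same grasp; the last joint's range is limited). The gripper opens to 85 mm and grips with 20 to 120 N. Pads are 22 mm wide; open, the fingers measure 114 mm over their backs; the gripper's body (76 mm by 85 mm) begins 54 mm behind the grasp point. The pads swing forward as they close: fully open they stand 13 mm farther back than shut.
Start: joints at [76.948, 13.648, -0.773, 75.585, 0, 90], TCP at [0.119, 0.511, 0.248] pointing down, gripper open.
Joint ranges: [-152.45, 152.45], [-59.26, 108.67], [-65.41, 83.53], [-104.44, 129.93], [-82.83, 76.93], [-180, 180]. Speed limits (degrees/s): [127.2, 127.2, 159.86, 180, 180, 180].

INTERFACE

Orientations are given as [roll, pitch, yaw] about the fixed x, y, z axes, in that order (R = Rz(yaw) Ry(pitch) Rx(roll)).
In Python, from station import env, vision gives the robot as it stands.
- The arm moves only by the tool arm_command, never from a script. Its argument "rows" is a list that holds one entry, the list of rows, each a list of 4 numbers: the shift along the tool's x, y, z in mm, then the turn about the tool's z in degrees. A call has 1 to 5 rows; each row is the pose to reach, as a shift and turn from the pose commanded when the call began, along the tool's axes at that moment; what a row does not reach only later rows make up. A row lasts 1/8 s, in which the tool goes at most 62.5 mm and 10.7 degrees, less where a joint would pass 70% of its speed; a pose out of reach is approached as far as the arm can. A call with a gripper value outside its range is refused whole. "grip" is the finger opening in mm, from 0 to 85.4, set as the call begins (left out, the last holds). The fingers move at their own pace and stop on an object; the grip force is fixed at half the most. Time passes only in rows, so rows that repeat a pose let the fingers close. It gives the time, the measured TCP pose, the force and the opening at its end, in the units of the state.
- env.get_obs(): the state, without advancing time (a new reading comes with each control period).
- vision.snapshot(name): name is "scene" or "top" or "wrist"; returns the picture (384x512x3 uint8, red, green, blue); there is no depth.
- vision.get_calibration(name): a dict with "fovy" (degrees; the focal length in pixels is half the picture's height over the tangent of half this angle, whatever the lens; pixels are square), "cx", "cy" (the principal point, pixels), "eye" and "rotation" of the camera in the world. Camera axes: x right, y down, z forward; pixel columns grow to the right and rows downward; lengths in m; the calibration is good to about 2 mm. The wrist camera is an equidistant fisheye: a pixel r from the principal point sees the ray r / f radians off the axis. A picture is of the moment at which its call begins: read the wrist's pose just before it. get_calibration takes no time and is no camera call; for the wrist camera it gives the pose at the moment of the call.
- env.sign_off(): hands the job in, once; it reports no verdict.
Trained networks look in the newest picture that a camera, given by its name, has taken for a name from the list of things; names that differ only in an ending like _2 or _b are one class to them, and where a whole thing is asked for, a point or a joint stands for the part that bears it (a point fixed in the world has none). Each returns a list of dicts, best first, with "conf" (0 to 1); they miss things now and then, are a little off and sometimes report something else, mostly with a low value. They report only what shows in the picture. A call takes as long as a camera call. They do not tell look-alikes from the thing itself.
- vision.cut_out(camera, thing): "mask" (384x512 bool, what is visible of it) and "rect" ([left, top, right, bottom] in pixels, round what is visible of it).
The state is a dict: "time": time; "qpos": joint angles; "joint_velocities": joint speeds; "tau": joint torques, N m; "eef_pos": TCP position; "tool_rot": TCP orientation; "contact_force": force on the tool from outside, world axes, zero at the start; "ft_torque": the same for the moment, N m; "grip_width": finger opening in m.
Only numpy, scipy, OpenCV 4.12 (cv2) and the standard library are available. Lean on these libraries where they do the work, as an engineer would, in place of code of your own. Each camera call takes 0.05 s, during which the arm holds its last target. There are 200 camera calls.

TASK

Slide the heavy brass tumbler stand across the cart top, without lifting or tipping it and without disturbing the other barware, until its whole foot is on the round cork mat. Then lower the tall steel tumbler into the stand, and after it the short tumbler into the tall one, each upright and let down softly until its sides just take its weight; do not press or drop them, or they wedge tight.

Things in the scene. Friction and masses are not known exactly. Their poses are not given: they have to be found in the camera images.
- stand: Loose heavy brass tumbler stand, 0.45-0.85 kg, upright: round beaker 62 mm high, 90 mm across at the rim (too wide to grip), 71 mm at the bottom, on a foot 110 mm across, 5 mm thick. Tapered bore 57 mm across at the rim, narrowing 0.30 mm per mm of depth to a floor 6 mm above the underside. Origin: centre of underside. Slides; shut fingers in the bore can tow it slowly; jerks tip it.
- mat: Paper-thin round cork mat, 150 mm across, stuck flush on the cart top; things slide onto it freely. Origin at its centre.
- tall_mid (a point): Centre of the tall steel tumbler (open top, 0.12-0.2 kg): 86 mm high, 68 mm across at the rim, narrowing 0.30 mm per mm downwards to 42 mm at the base, wall 5.6 mm. z: its axis, up. Seated in the stand on the taper, its rim is about 37 mm above the stand's rim (its centre 56 mm above the stand's underside), its base clear of the stand's floor.
- short_mid (a point): Centre of the short steel tumbler (open top, 0.12-0.2 kg): 60 mm high, 68 mm across at the rim, narrowing 0.30 mm per mm downwards to 50 mm at the base, wall 5 mm. z: its axis, up. Seated in the tall tumbler on the taper, its rim is about 37 mm above the tall one's rim (its centre 50 mm above the tall one's centre).
- carafe: Bystander: short round glass carafe, 74 mm across, 85 mm high, origin at the centre of its underside.
- canister: Bystander: ceramic canister with a cork top, 80 mm across, 85 mm high, origin at the centre of its underside. Stands close beside the short tumbler.
- jigger: Bystander: double-cone steel jigger, 44 mm across at the foot, 36 mm at the top, 80 mm high, origin at the centre of its underside. Stands close beside the tall tumbler.
- wine_key: Bystander: folded steel wine key lying flat, 110 mm long along its x, 14 mm high, from 8 mm on the -y side to 22 mm on the +y side of its origin.
There are look-alikes about, which are no part of the job. Leave any orange or turquoise look-alike of the stand alone.

How it is judged (in metres and radians):
On the way, in this order (a step that is already met when the one before it is completed fails the run):
1. the stand has been slid onto the mat, its whole foot on it (horizontal distance between stand and mat below 0.02 m and linear speed of stand below 0.02 m/s), for 0.2 s.
2. the tall tumbler is seated upright in the stand (z of tall_mid in the frame of stand below 0.064 m and horizontal distance between tall_mid and stand below 0.008 m and angle between tall_mid's own z axis and vertical below 0.12 rad), for 0.2 s.
3. the short tumbler is seated upright in the tall one (z of short_mid in the frame of tall_mid below 0.057 m and horizontal distance between short_mid and tall_mid below 0.009 m and angle between short_mid's own z axis and vertical below 0.12 rad), for 0.2 s.
At the end, for the whole second after the job is handed in: Stand upright, centred on the mat within 20 mm; tall tumbler seated in it (at most 7 mm high of its seat, 8 mm off centre, 0.12 rad tilted); short tumbler seated in the tall one (7 mm, 9 mm, 0.12 rad); all released and at rest (all of step 1 and all of step 2 and all of step 3 and angle between stand's own z axis and vertical below 0.05 rad and z of tall_mid in the frame of stand above 0.049 m and z of short_mid in the frame of tall_mid above 0.043 m and linear speed of each of tall, short below 0.02 m/s); the robot touches nothing.
It fails at once if the stand is lifted off the cart top or tipped (height (world z) of stand above 0.015 m or angle between stand's own z axis and vertical above 0.3 rad).
It fails at once if a tumbler is pressed down hard: with the tall tumbler in it, the stand bears on the cart top with over 25 N (all their weight makes at most 13 N) (horizontal distance between tall_mid and stand below 0.02 m and contact force between stand and table above 25 N).
It fails at once if a tumbler is dropped into its place: it goes into the stand or the tall tumbler faster than 0.3 m/s ((horizontal distance between tall_mid and stand below 0.02 m and z of tall_mid in the frame of stand below 0.078 m and linear speed of tall above 0.3 m/s) or (horizontal distance between short_mid and tall_mid below 0.02 m and z of short_mid in the frame of tall_mid below 0.07 m and linear speed of short above 0.3 m/s)).
It fails at once if a bystander is disturbed (moved by more than 20 mm) (distance of any of carafe, canister, jigger, wine_key from where it was at the start of the episode above 0.02 m).
It also fails if it takes over 72 s, if anything falls off the work surface, if the arm or the gripper's body presses on something with over 40 N, if the wrist force passes 120 N, or if a joint passes its speed limit or range.

## Working session

There is one attempt and no reset: what is moved stays moved. The work goes in short steps, Python scripts to look and compute and a tool call to move; the robot and the scene stay as the last step left them, time stands still between calls to the robot, and variables do not carry over. Pictures are saved under pics/ and viewed, about 8 in all and at most 12, crops included, and the job is handed in when it is done.

Besides the shell and the picture viewer there is one more tool, called as name([rows], argument=value, ...), one row to a line, values as JSON. arm_command: Moves the arm, as the interface text tells. Its arguments: {"type":"object","properties":{"rows":{"type":"array","items":{"type":"array","items":{"type":"array","items":{"type":"number"}}}},"grip":{"type":"number"}},"required":["rows"]}

```bash
ls; mkdir -p pics
cat > h.py <<'E'
import numpy as np, cv2
from station import env, vision
C={}
def cal(n):
    return vision.get_calibration(n)
def f(c): return 192/np.tan(np.radians(c['fovy'])/2)
def ray(c,u,v,wrist=False):
    x=(u-c['cx'])/f(c); y=(v-c['cy'])/f(c)
    if wrist:
        r=np.hypot(x,y); d=np.array([np.sin(r)*x/max(r,1e-9),np.sin(r)*y/max(r,1e-9),np.cos(r)])
    else: d=np.array([x,y,1.])
    return np.array(c['rotation']).reshape(3,3)@d
def at(c,u,v,z,wrist=False):
    d=ray(c,u,v,wrist); e=np.array(c['eye']); return e+d*(z-e[2])/d[2]
def save(n,name,crop=None,s=1):
    im=vision.snapshot(n); 
    return im
E
python3 - <<'E'
from h import *
ims=[]
for n in ['scene','top']:
    im=vision.snapshot(n); c=cal(n); print(n,c['fovy'],c['eye'],np.round(c['rotation'],3).tolist(),c['cx'],c['cy'])
    cv2.imwrite(f'pics/{n}0.png',cv2.cvtColor(im,cv2.COLOR_RGB2BGR))
    for t in ['stand','mat','tall_mid','short_mid','carafe','canister','jigger','wine_key']:
        for d in vision.cut_out(n,t)[:3]:
            r=d['rect']; ys,xs=np.nonzero(d['mask']); print(' ',t,round(d['conf'],2),np.round(r).tolist(),xs.mean().round(1),ys.mean().round(1),len(xs))
o=env.get_obs(); print({k:np.round(v,3).tolist() for k,v in o.items()})
E
```

```text
pics
scene 53.76324596052166 [1.11087517 0.249454   0.86683692] [-144.724, -0.446, 106.288] 254.83858591102708 191.42909006646892
  stand 0.89 [310.0, 174.0, 349.0, 217.0] 329.2 194.0 1374
  stand 0.85 [314.0, 234.0, 358.0, 284.0] 337.6 257.7 1729
  stand 0.8 [374.0, 188.0, 418.0, 232.0] 395.6 209.9 1490
  mat 0.88 [101.0, 141.0, 155.0, 180.0] 129.0 157.3 1533
  mat 0.24 [213.0, 229.0, 249.0, 271.0] 229.2 247.1 1145
  tall_mid 0.89 [143.0, 186.0, 171.0, 226.0] 156.8 204.1 755
  short_mid 0.59 [250.0, 218.0, 280.0, 251.0] 264.3 231.5 630
  carafe 0.86 [225.0, 164.0, 249.0, 187.0] 235.8 173.9 482
  canister 0.96 [213.0, 227.0, 246.0, 269.0] 228.8 246.7 1129
  jigger 0.46 [164.0, 227.0, 182.0, 245.0] 171.0 236.6 233
  jigger 0.23 [250.0, 218.0, 281.0, 247.0] 263.8 231.6 665
  wine_key 0.72 [249.0, 219.0, 278.0, 250.0] 263.7 231.6 677
  wine_key 0.65 [285.0, 146.0, 323.0, 158.0] 301.9 152.7 273
top 55.816867024931895 [0.36052308 0.12418127 1.24389382] [-170.738, -1.017, -88.524] 248.56875241317366 196.96792285565272
  stand 0.92 [97.0, 158.0, 134.0, 199.0] 114.9 178.0 920
  stand 0.89 [1
[... 305 characters left out ...]
 196.0, 390.0, 238.0] 368.3 217.3 1406
  carafe 0.63 [309.0, 155.0, 334.0, 175.0] 321.0 164.1 361
  carafe 0.53 [264.0, 209.0, 287.0, 231.0] 273.9 219.7 252
  canister 0.78 [249.0, 137.0, 270.0, 165.0] 257.9 150.0 439
  jigger 0.54 [297.0, 150.0, 309.0, 161.0] 302.0 155.4 95
  wine_key 0.75 [207.0, 257.0, 239.0, 265.0] 225.9 260.2 209
{'time': 0.9, 'qpos': [76.949, 13.647, -0.773, 75.583, -0.001, 90.0], 'joint_velocities': [-0.078, -0.038, -0.023, -0.039, -0.083, 0.018], 'tau': [0.001, -53.856, 34.669, 0.003, 0.0, -0.0], 'eef_pos': [0.119, 0.511, 0.248], 'tool_rot': [-179.996, 0.001, 166.949], 'contact_force': [0.986, -0.631, -0.748], 'ft_torque': [0.018, -0.017, 0.008], 'grip_width': 0.085}
```

```bash
python3 -c "
import cv2
im=cv2.imread('pics/top0.png');cv2.imwrite('pics/top0b.png',cv2.resize(im,(800,600),interpolation=3))"
```

```text
(no output)
```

View pics/top0b.png

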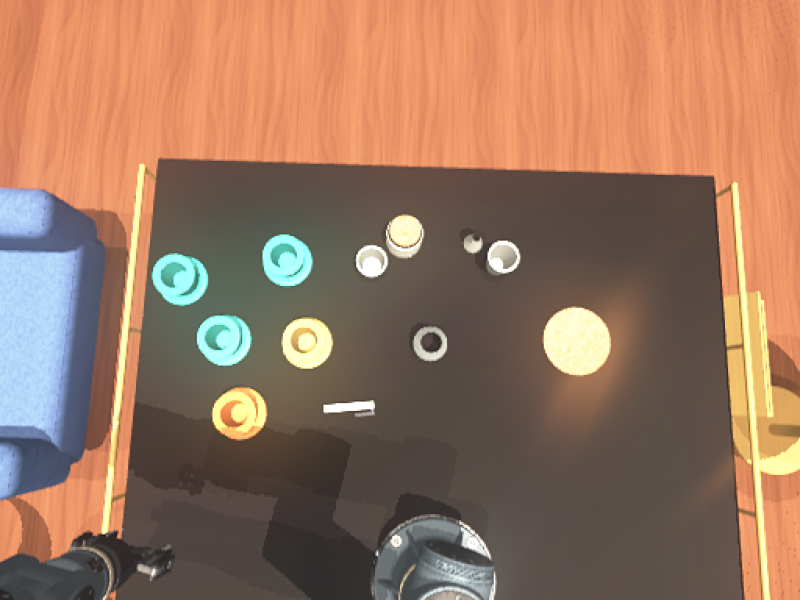

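View pics/scene0.png

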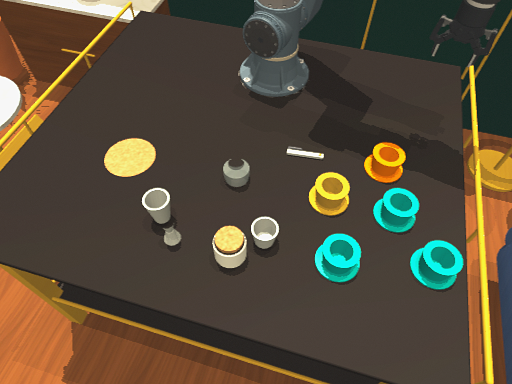

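Candidates for the stand, in the 800x600 top view, are turquoise (180,279), (287,260) and (224,340), orange (240,413), and plain brass-yellow (307,343). I choose the yellow one, at top (196,219) and scene (329,194). The tall tumbler is at (503,257), the short one at (371,261) and the mat at (577,341). The black-mouthed carafe is at (430,343).

```bash
cat >> h.py <<'E'
from scipy.spatial.transform import Rotation as Rn
from scipy.optimize import least_squares
def Rm(c): 
    r=np.array(c['rotation']); return r if r.size==9 else Rn.from_euler('xyz',r,degrees=True).as_matrix()
def ray(c,u,v,wrist=False):
    x=(u-c['cx'])/f(c); y=(v-c['cy'])/f(c)
    if wrist:
        r=np.hypot(x,y); d=np.array([np.sinc(r/np.pi)*x,np.sinc(r/np.pi)*y,np.cos(r)])
    else: d=np.array([x,y,1.])
    return Rm(c)@d
def proj(c,P,wrist=False):
    q=(np.asarray(P)-c['eye'])@Rm(c)
    if wrist:
        h=np.hypot(q[:,0],q[:,1]); th=np.arctan2(h,q[:,2]); s=th/np.maximum(h,1e-9)
        return np.c_[c['cx']+f(c)*s*q[:,0],c['cy']+f(c)*s*q[:,1]]
    return np.c_[c['cx']+f(c)*q[:,0]/q[:,2],c['cy']+f(c)*q[:,1]/q[:,2]]
A=np.linspace(0,2*np.pi,60)
PROF={'stand':[(0,.055),(.005,.055),(.062,.045)],'mat':[(0,.075)],'tall_mid':[(0,.021),(.086,.034)],
 'short_mid':[(0,.025),(.06,.034)],'carafe':[(0,.037),(.06,.037)],'canister':[(0,.04),(.085,.036)],'jigger':[(0,.022),(.08,.018)]}
def sil(c,name,x,y,z0=0,wrist=False):
    p=np.vstack([np.c_[x+r*np.cos(A),y+r*np.sin(A),0*A+z+z0] for z,r in PROF[name]])
    h=cv2.convexHull(proj(c,p,wrist).astype(np.float32)); m=cv2.moments(h)
    return np.r_[m['m10']/m['m00'],m['m01']/m['m00']],h[:,0]
def locate(name,meas,x0,z0=0):
    "meas: list of (cal, (cu,cv), wrist)"
    s=least_squares(lambda p:np.concatenate([sil(c,name,*p,z0,w)[0]-m for c,m,w in meas]),x0)
    return s.x,s.fun
E
python3 - <<'E'
from h import *
ct,cs=cal('top'),cal('scene')
M={'stand':((196,218.5),(329.2,194)),'mat':((368.3,217.9),(129,157.3)),'tall_mid':((321.1,164.2),(156.8,204.1)),'short_mid':((237.3,166.5),(264.3,231.5)),
'carafe':((273.9,219.7),(235.8,173.9)),'canister':((257.9,150),(228.8,246.7)),'jigger':((302,155.4),(171,236.6))}
for n,(a,b) in M.items():
    x0=at(ct,*a,0.03)[:2]
    x,r=locate(n,[(ct,a,0),(cs,b,0)],x0); xt,_=locate(n,[(ct,a,0)],x0); xs,_=locate(n,[(cs,b,0)],x0)
    print(n,x.round(4),r.round(1),xt.round(4),xs.round(4),np.hypot(*x).round(3))
for u,v in [(207,261),(239,261)]: print('key',at(ct,u,v,.01).round(3))
for u,v in [(285,151),(323,155)]: print('key',at(cs,u,v,.01).round(3))
c=cal('wrist');print({k:np.round(v,3) for k,v in c.items()}, Rm(c).round(2))
im=cv2.imread('pics/scene0.png'); it=cv2.imread('pics/top0.png')
cv2.imwrite('pics/crop1.png',np.hstack([cv2.resize(im[160:240,280:380],(400,320),interpolation=2),cv2.resize(it[180:260,150:250],(400,320),interpolation=2)]))
E
```

```text
stand [0.4847 0.2845] [ 0.2 -0.3  0.2 -0.3] [0.4836 0.2851] [0.4857 0.2842] 0.562
mat [ 0.5043 -0.311 ] [ 0.4 -0.3  0.4 -0.2] [ 0.503  -0.3094] [ 0.5052 -0.3117] 0.592
tall_mid [ 0.6701 -0.1316] [ 0.3 -0.1  0.3  0. ] [ 0.6697 -0.1306] [ 0.6702 -0.1322] 0.683
short_mid [0.6589 0.1487] [ 0.  -0.3  0.1 -0.2] [0.6578 0.1487] [0.6596 0.1487] 0.675
carafe [0.4916 0.0211] [ 0.1 -2.5  0.5 -2.1] [0.4832 0.0214] [0.499  0.0221] 0.492
canister [0.7226 0.078 ] [ 0.6 -0.2  0.3 -0.1] [0.722 0.08 ] [0.723  0.0772] 0.727
jigger [ 0.7248 -0.0715] [-0.4 -4.5  0.9 -4. ] [ 0.7089 -0.0729] [ 0.7359 -0.0691] 0.728
key [0.341 0.241 0.01 ]
key [0.344 0.134 0.01 ]
key [0.359 0.131 0.01 ]
key [0.342 0.243 0.01 ]
{'fovy': np.float64(65.706), 'cx': np.float64(259.491), 'cy': np.float64(194.513), 'eye': array([0.038, 0.53 , 0.373]), 'rotation': array([ 1.61102e+02, -1.00000e-03,  7.69860e+01])} [[ 0.23  0.92  0.32]
 [ 0.97 -0.21 -0.07]
 [ 0.    0.32 -0.95]]
```

View pics/crop1.png

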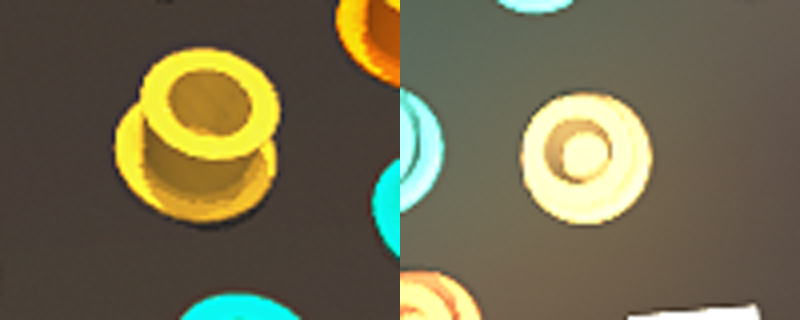

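The crop confirms the chosen one is the plain brass stand, bore open and at about (0.485, 0.285). I'll route it between the carafe and the short/tall tumblers. First I move above it.

arm_command([
  [[-50,-17,0,-3],[-105,-35,0,-6],[-160,-53,0,-9],[-215,-72,0,-12],[-270,-91,0,-13.05]],
], grip=0)

```text
time: 1.52
eef_pos: [0.3625, 0.3607, 0.2485]
tool_rot: [180.0, 0.0, -179.9]
contact_force: [0.5, 1.2, -0.5]
grip_width: 0.0004
```

arm_command([
  [[-40,-25,15,0],[-85,-50,35,0],[-122,-76,55,0],[-122,-76,70,0],[-122,-76,70,0]],
])

```text
time: 2.15
eef_pos: [0.4822, 0.2854, 0.1772]
tool_rot: [-179.9, -0.1, 180.0]
contact_force: [0.4, -0.3, -0.7]
grip_width: -0.0004
```

```bash
cat >> h.py <<'E'
def look(name,things,z0=0,x0=(.5,0),k=2):
    c=cal(name); im=vision.snapshot(name); w=name=='wrist'
    for t in things:
        for d in vision.cut_out(name,t)[:k]:
            ys,xs=np.nonzero(d['mask']); a=(xs.mean(),ys.mean())
            g=at(c,*a,z0+.03,w)[:2]; x,r=locate(t,[(c,a,w)],g,z0); h=sil(c,t,*x,z0,w)[1]
            print(t,round(d['conf'],2),np.round(d['rect']).tolist(),'model',h.min(0).round(),h.max(0).round(),'xy',x.round(4))
    return im,c
E
python3 - <<'E'
from h import *
im,c=look('wrist',['stand'])
cv2.imwrite('pics/w1.png',im[:,:,::-1])
o=env.get_obs(); print(o['eef_pos'],o['tool_rot'],o['time'])
E
```

```text
stand 0.87 [369.0, 135.0, 474.0, 236.0] model [368. 134.] [473. 240.] xy [0.4855 0.4602]
stand 0.82 [420.0, 236.0, 500.0, 319.0] model [422. 235.] [502. 320.] xy [0.6148 0.5636]
[0.48237857 0.28640602 0.17880623] [ 1.79989608e+02  7.76237693e-04 -1.79944681e+02] 2.25
```

View pics/w1.png

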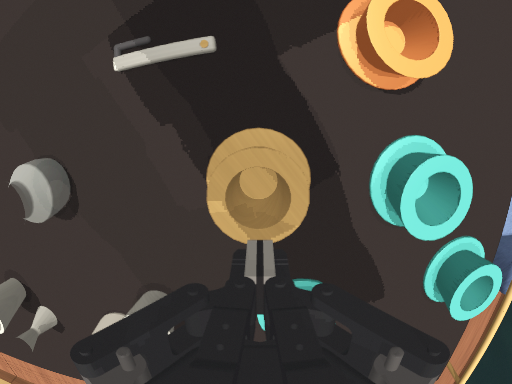

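The wrist view shows the brass stand at (258,185), the fingertips at (260,245) and the turquoise ones at right. I'll fit it by colour.

Run:
```python
from h import *
c=cal('wrist'); print(c['eye'],c['rotation'])
for p in [(.4847,.2845)]:
    m,h=sil(c,'stand',*p,0,True); print(m,h.min(0),h.max(0))
    for z,r in [(.062,.0285),(.006,.02)]:
        q=proj(c,np.c_[p[0]+r*np.cos(A),p[1]+r*np.sin(A),0*A+z],True); print('bore',q.mean(0),q.min(0),q.max(0))
im=cv2.imread('pics/w1.png'); hsv=cv2.cvtColor(im,cv2.COLOR_BGR2HSV)
m=((hsv[...,0]>12)&(hsv[...,0]<28)&(hsv[...,1]>70)&(hsv[...,2]>70)).astype(np.uint8); m[:,:190]=0;m[:,330:]=0;m[:100]=0
n,l,s,ce=cv2.connectedComponentsWithStats(m); i=1+s[1:,4].argmax(); print(s[i],ce[i])
print('tip',proj(c,[[.4824,.2864,.162],[.4824,.2864,.149]],True))
```

```text
[0.39925688 0.28581007 0.30334833] [ 1.61101452e+02 -9.94424761e-03  9.00947676e+01]
[257.95978145 185.06363432] [205.86443 126.25631] [310.3121  243.76376]
bore [257.7687542  197.53556752] [224.79393208 165.37627243] [290.75569157 227.58554592]
bore [258.0489877 179.7863441] [238.8468573  160.87814199] [277.25484111 197.76175107]
[ 206  127  105  117 9946] [257.76171325 185.39322341]
tip [[260.2715607  254.53236309]
 [260.2155669  243.35197173]]
```

arm_command([
  [[-1,-1,35,0],[-1,-1,70,0],[-1,-1,100,0],[-1,-1,120,0],[-1,-1,133,0]],
])

```text
time: 2.88
eef_pos: [0.4835, 0.2857, 0.0454]
tool_rot: [180.0, 0.0, -179.9]
contact_force: [-0.5, 0.1, -0.7]
grip_width: 0.0
```

arm_command([
  [[0,0,0,0],[-2,-3,0,0],[-5,-8,0,0],[-9,-15,0,0],[-14,-23,0,0]],
])

```text
time: 3.5
eef_pos: [0.4985, 0.2618, 0.0458]
tool_rot: [179.9, 0.0, -180.0]
contact_force: [-2.2, 3.3, 4.3]
grip_width: -0.0002
```

arm_command([
  [[-5,-9,0,0],[-10,-18,0,0],[-15,-27,0,0],[-20,-36,0,0],[-25,-45,0,0]],
])

```text
time: 4.12
eef_pos: [0.5235, 0.2165, 0.0458]
tool_rot: [179.9, 0.0, -180.0]
contact_force: [-2.6, 5.3, 5.7]
grip_width: -0.0003
```

arm_command([
  [[-5,-9,0,0],[-11,-19,0,0],[-17,-29,0,0],[-23,-39,0,0],[-29,-49,0,0]],
])

```text
time: 4.75
eef_pos: [0.5523, 0.1674, 0.0457]
tool_rot: [179.9, 0.0, 180.0]
contact_force: [-2.7, 5.1, 4.3]
grip_width: -0.0001
```

arm_command([
  [[-3,-11,0,0],[-7,-22,0,0],[-10,-33,0,0],[-14,-44,0,0],[-18,-56,0,0]],
])

```text
time: 5.38
eef_pos: [0.5703, 0.1113, 0.0457]
tool_rot: [180.0, 0.0, -180.0]
contact_force: [-1.2, 5.9, 4.7]
grip_width: 0.0001
```

arm_command([
  [[-5,-11,0,0],[-10,-22,0,0],[-15,-33,0,0],[-20,-44,0,0],[-24,-55,0,0]],
])

```text
time: 6.0
eef_pos: [0.5941, 0.0562, 0.0456]
tool_rot: [180.0, 0.0, 180.0]
contact_force: [-1.3, 5.4, 5.1]
grip_width: -0.0002
```

Run:
```python
from h import *
for n in ['scene','top']:
    im,c=look(n,['stand','carafe','short_mid'],k=4); cv2.imwrite(f'pics/{n}1.png',im[:,:,::-1])
```

```text
stand 0.95 [220.0, 197.0, 261.0, 226.0] model [221. 189.] [262. 234.] xy [0.6084 0.0718]
stand 0.94 [412.0, 240.0, 462.0, 292.0] model [409. 240.] [462. 290.] xy [0.6178 0.5658]
stand 0.66 [372.0, 187.0, 418.0, 236.0] model [372. 188.] [418. 232.] xy [0.4873 0.4617]
stand 0.66 [314.0, 231.0, 360.0, 283.0] model [314. 233.] [360. 282.] xy [0.666  0.3365]
short_mid 0.91 [251.0, 218.0, 281.0, 250.0] model [250. 216.] [278. 249.] xy [0.6601 0.1482]
stand 0.91 [166.0, 152.0, 204.0, 184.0] model [168. 149.] [200. 182.] xy [0.6647 0.3362]
stand 0.76 [97.0, 159.0, 132.0, 195.0] model [ 97. 162.] [133. 194.] xy [0.6147 0.5675]
stand 0.72 [127.0, 203.0, 164.0, 232.0] model [126. 201.] [161. 233.] xy [0.485  0.4622]
short_mid 0.87 [226.0, 156.0, 248.0, 176.0] model [227. 156.] [248. 177.] xy [0.6572 0.1477]
```

arm_command([
  [[-2,-10,0,0],[-4,-21,0,0],[-6,-32,0,0],[-7,-43,0,0],[-7,-54,0,0]],
])

```text
time: 7.02
eef_pos: [0.6011, 0.0018, 0.0453]
tool_rot: [-180.0, 0.0, 180.0]
contact_force: [0.2, 3.0, -1.0]
grip_width: 0.0002
```

arm_command([
  [[1,-11,0,0],[3,-22,0,0],[5,-33,0,0],[8,-44,0,0],[11,-55,0,0]],
])

```text
time: 7.65
eef_pos: [0.5898, -0.053, 0.0453]
tool_rot: [-180.0, -0.0, 180.0]
contact_force: [0.7, 1.8, -1.8]
grip_width: 0.0003
```

Run:
```python
from h import *
im,c=look('scene',['stand','carafe','tall_mid'],k=4); cv2.imwrite(f'pics/scene2.png',cv2.resize(im[100:300,80:380,::-1],(750,500)))
```

```text
stand 0.89 [184.0, 184.0, 223.0, 217.0] model [184. 179.] [225. 224.] xy [ 0.6067 -0.0327]
stand 0.84 [411.0, 242.0, 463.0, 292.0] model [409. 240.] [462. 289.] xy [0.6172 0.5665]
stand 0.8 [372.0, 188.0, 417.0, 232.0] model [372. 188.] [418. 232.] xy [0.4873 0.4619]
stand 0.68 [314.0, 233.0, 358.0, 283.0] model [313. 233.] [360. 282.] xy [0.6665 0.3359]
tall_mid 0.86 [147.0, 188.0, 172.0, 227.0] model [142. 187.] [170. 223.] xy [ 0.6703 -0.1303]
```

View pics/scene2.png

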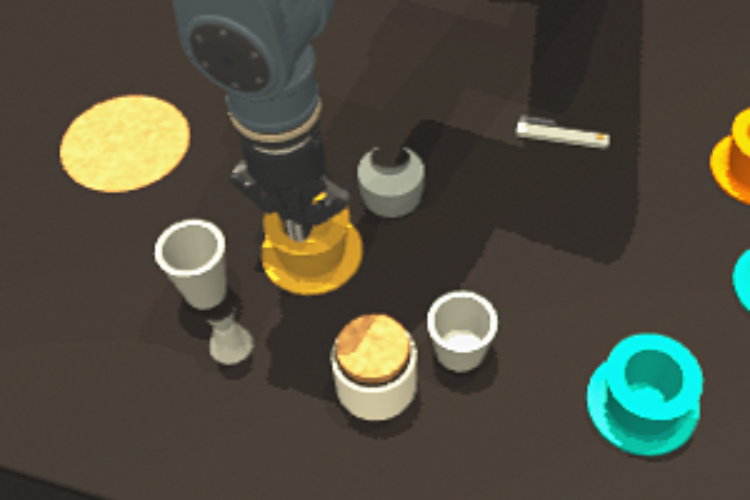

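arm_command([
  [[3,-11,0,0],[7,-22,0,0],[11,-33,0,0],[14,-44,0,0],[18,-55,0,0]],
])

```text
time: 8.48
eef_pos: [0.5718, -0.1081, 0.0454]
tool_rot: [-180.0, 0.0, 180.0]
contact_force: [2.3, 2.7, 1.0]
grip_width: -0.0
```

arm_command([
  [[3,-11,0,0],[7,-22,0,0],[11,-33,0,0],[14,-44,0,0],[18,-55,0,0]],
])

```text
time: 9.1
eef_pos: [0.5538, -0.163, 0.0454]
tool_rot: [-180.0, 0.0, -180.0]
contact_force: [1.0, 3.5, 0.1]
grip_width: -0.0001
```

arm_command([
  [[3,-11,0,0],[7,-22,0,0],[11,-33,0,0],[14,-44,0,0],[18,-55,0,0]],
])

```text
time: 9.72
eef_pos: [0.5358, -0.218, 0.0453]
tool_rot: [-180.0, -0.0, -180.0]
contact_force: [1.2, 3.3, 0.2]
grip_width: -0.0001
```

arm_command([
  [[3,-11,0,0],[7,-22,0,0],[11,-33,0,0],[14,-44,0,0],[18,-55,0,0]],
])

```text
time: 10.35
eef_pos: [0.5178, -0.273, 0.0453]
tool_rot: [-180.0, -0.0, -180.0]
contact_force: [0.9, 2.3, 0.1]
grip_width: 0.0003
```

arm_command([
  [[2,-8,0,0],[5,-15,0,0],[7,-20,0,0],[8,-24,0,0],[9,-27,0,0]],
])

```text
time: 10.98
eef_pos: [0.5089, -0.2993, 0.0453]
tool_rot: [180.0, -0.0, -180.0]
contact_force: [0.9, 2.7, 1.1]
grip_width: 0.0
```

Run:
```python
from h import *
im,c=look('scene',['stand'],k=4)
im,c=look('top',['stand'],k=4)
```

```text
stand 0.87 [412.0, 242.0, 464.0, 290.0] model [409. 240.] [462. 290.] xy [0.618  0.5664]
stand 0.75 [366.0, 145.0, 402.0, 182.0] model [363. 142.] [405. 183.] xy [0.3321 0.4196]
stand 0.73 [115.0, 141.0, 153.0, 175.0] model [115. 138.] [156. 178.] xy [ 0.5226 -0.2774]
stand 0.71 [314.0, 234.0, 360.0, 281.0] model [314. 233.] [360. 282.] xy [0.6658 0.3362]
stand 0.97 [98.0, 160.0, 132.0, 195.0] model [ 97. 162.] [133. 194.] xy [0.615  0.5669]
stand 0.94 [348.0, 202.0, 380.0, 232.0] model [342. 202.] [378. 233.] xy [ 0.5029 -0.2738]
stand 0.69 [128.0, 205.0, 163.0, 230.0] model [125. 201.] [160. 233.] xy [0.4841 0.4646]
stand 0.61 [133.0, 247.0, 172.0, 280.0] model [135. 247.] [170. 280.] xy [0.3285 0.4197]
```

arm_command([
  [[2,-6,0,0],[4,-13,0,0],[6,-19,0,0],[7,-23,0,0],[7,-25,0,0]],
])

```text
time: 11.8
eef_pos: [0.5017, -0.3245, 0.0453]
tool_rot: [180.0, -0.0, 180.0]
contact_force: [0.1, 3.2, 1.9]
grip_width: 0.0001
```

arm_command([
  [[0,3,-5,0],[0,6,-30,0],[0,6,-70,0],[0,6,-110,0],[0,6,-130,0]],
], grip=0)

```text
time: 12.42
eef_pos: [0.5027, -0.3188, 0.1782]
tool_rot: [-179.8, 0.1, 180.0]
contact_force: [0.5, -0.7, -1.2]
grip_width: 0.0001
```

Run:
```python
from h import *
im,c=look('scene',['stand'],k=4)
im,c=look('wrist',['stand'],k=4); cv2.imwrite('pics/w2.png',im[:,:,::-1])
print(env.get_obs()['eef_pos'])
m,h=sil(c,'stand',.504,-.311,0,True);print(m,h.min(0),h.max(0)); m,h=sil(c,'mat',.504,-.311,0,True);print(m,h.min(0),h.max(0))
```

```text
stand 0.97 [372.0, 190.0, 420.0, 232.0] model [372. 188.] [419. 233.] xy [0.4879 0.4627]
stand 0.79 [316.0, 236.0, 360.0, 284.0] model [314. 233.] [360. 282.] xy [0.6669 0.3366]
stand 0.72 [412.0, 243.0, 463.0, 290.0] model [409. 239.] [463. 289.] xy [0.6157 0.5669]
stand 0.69 [108.0, 130.0, 150.0, 171.0] model [108. 130.] [148. 170.] xy [ 0.5025 -0.3122]
stand 0.92 [214.0, 124.0, 320.0, 243.0] model [212. 123.] [318. 241.] xy [ 0.5027 -0.3145]
[ 0.50196512 -0.31826795  0.17519567]
[268.71047466 183.28988437] [215.58507  124.274635] [321.54474 242.18095]
[267.71036931 172.13034172] [197.87263 104.72478] [337.4979  239.58853]
```

View pics/w2.png

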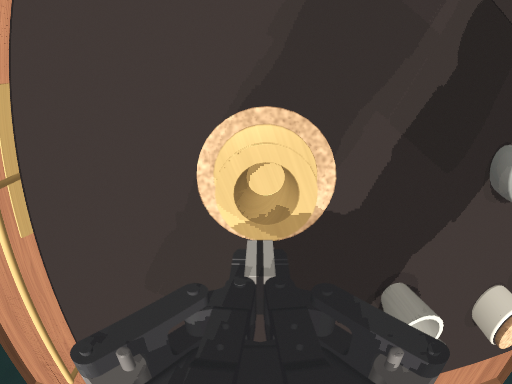

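The stand is within about 3 mm of the mat centre: mat u 198..336 and stand u 214..320 in the wrist view. Next is the tall tumbler, with the jaws along (1,-1) to avoid the jigger.

arm_command([
  [[-34,37,-5,-9],[-68,75,-10,-18],[-102,112,-15,-27],[-136,150,-15,-36],[-168,187,-15,-45]],
], grip=85)

```text
time: 13.25
eef_pos: [0.6705, -0.1298, 0.1885]
tool_rot: [179.9, -0.1, -134.7]
contact_force: [0.2, -1.1, -0.2]
grip_width: 0.0852
```

arm_command([
  [[0,0,0,0],[0,0,0,0]],
])

```text
time: 13.5
eef_pos: [0.6692, -0.1312, 0.1888]
tool_rot: [179.9, -0.1, -135.0]
contact_force: [-1.3, -0.1, -0.2]
grip_width: 0.0852
```

Run:
```python
from h import *
im,c=look('wrist',['tall_mid','jigger'],k=3); cv2.imwrite('pics/w3.png',im[:,:,::-1])
o=env.get_obs();print(o['eef_pos'],o['tool_rot'],o['qpos'].round(1) if hasattr(o['qpos'],'round') else o['qpos'])
m,h=sil(c,'tall_mid',.670,-.132,0,True);print(m,h.min(0),h.max(0))
```

```text
tall_mid 0.97 [216.0, 153.0, 298.0, 241.0] model [215. 155.] [298. 238.] xy [ 0.6709 -0.1333]
jigger 0.76 [240.0, 235.0, 274.0, 256.0] model [238. 210.] [277. 280.] xy [ 0.7158 -0.0883]
[ 0.66918206 -0.13232464  0.19002687] [ 1.79975129e+02 -4.11721131e-02 -1.35122059e+02] [-11.2  30.6  17.   76.4  -0.  -56.1]
[258.64601967 198.54797253] [217.1404  155.37509] [300.10104 238.57185]
```

View pics/w3.png

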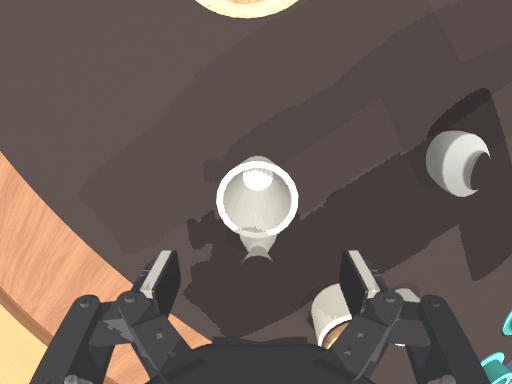

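arm_command([
  [[0,-1,30,0],[0,-1,65,0],[0,-1,95,0],[0,-1,110,0],[0,-1,117,0]],
])

```text
time: 14.28
eef_pos: [0.6703, -0.1326, 0.0731]
tool_rot: [180.0, -0.0, -135.1]
contact_force: [-0.2, -0.4, 0.2]
grip_width: 0.0851
```

arm_command([
  [[0,0,0,0],[0,0,0,0],[0,0,0,0],[0,0,0,0]],
], grip=50)

```text
time: 14.78
eef_pos: [0.6716, -0.1322, 0.0749]
tool_rot: [-179.9, 0.1, -135.0]
contact_force: [-0.0, -1.2, 6.0]
grip_width: 0.0641
```

arm_command([
  [[0,0,-5,0],[0,0,-15,0],[0,0,-35,0],[0,0,-60,0],[0,0,-85,0]],
])

```text
time: 15.4
eef_pos: [0.6707, -0.1319, 0.1596]
tool_rot: [-180.0, -0.0, -135.0]
contact_force: [-0.3, 0.2, -0.5]
grip_width: 0.0638
```

arm_command([
  [[10,0,-15,0],[25,0,-25,0],[25,0,-25,0]],
])

```text
time: 15.78
eef_pos: [0.6521, -0.1509, 0.1839]
tool_rot: [-180.0, -0.0, -135.1]
contact_force: [-0.8, -0.7, -2.0]
grip_width: 0.0639
```

Run:
```python
from h import *
c=cal('wrist'); w=vision.snapshot('wrist'); d=vision.cut_out('wrist','tall_mid')
for e in d[:2]: print(e['conf'],e['rect'])
im,cs=look('scene',['tall_mid','jigger','carafe'],z0=.098,k=2)
s=cv2.resize(im[80:280,80:280,::-1],(500,500),interpolation=2); cv2.imwrite('pics/s3.png',np.hstack([s,cv2.resize(w[140:290,205:305,::-1],(300,500)[:2] if 0 else (300,450),interpolation=2) if 0 else np.pad(cv2.resize(w[130:290,209:309,::-1],(300,480)),((0,20),(0,0),(0,0)))]))
o=env.get_obs();print(o['eef_pos'],o['contact_force'],o['grip_width'],o['time'])
```

```text
tall_mid 0.74 [130.0, 154.0, 164.0, 195.0] model [127. 153.] [159. 192.] xy [ 0.6446 -0.1543]
jigger 0.6 [164.0, 226.0, 180.0, 246.0] model [159. 219.] [184. 253.] xy [ 0.7796 -0.0313]
[ 0.65290746 -0.14938159  0.1825549 ] [ 0.37461006  0.17059087 -1.22294352] 0.06420562633231533 16.075
```

View pics/s3.png

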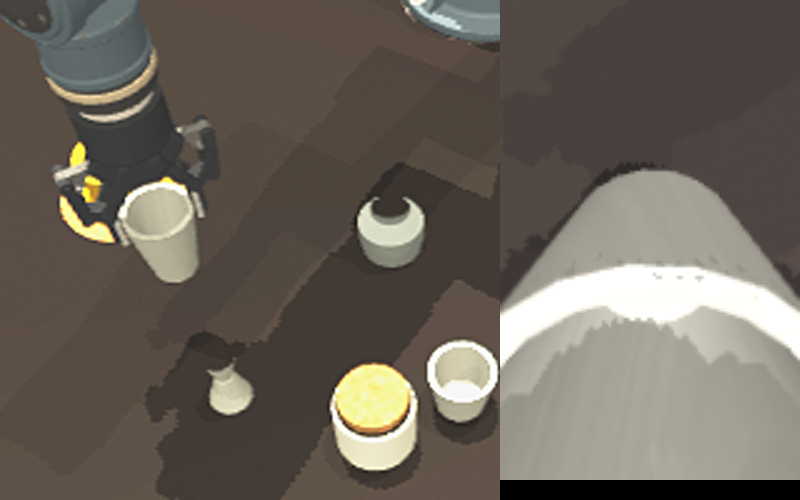

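Run:
```python
from h import *
im=cv2.imread('pics/w2.png'); hsv=cv2.cvtColor(im,cv2.COLOR_BGR2HSV); print(hsv[185,262],hsv[215,262],hsv[140,262],hsv[115,262],hsv[234,230],hsv[150,205])
c=cal('wrist'); 
c=dict(c); c['rotation']=[161.1,0,90.0]; 
# solve eye so that model(.504,-.311) hits the printed values
t=np.r_[268.71047,183.28988,215.58507,124.274635,321.54474,242.18095]
def g(e):
    c['eye']=e; m,h=sil(c,'stand',.504,-.311,0,True); return np.r_[m,h.min(0),h.max(0)]-t
s=least_squares(g,[.419,-.318,.30]); print(s.x,s.fun.round(2)); c['eye']=s.x
np.save('pics/w2eye.npy',s.x)
# candidate stands: rim/bore outlines drawn
ov=cv2.resize(im[95:255,180:355],None,fx=4,fy=4,interpolation=2)
for p,col in [((.5027,-.3125),(255,0,0))]:
  for z,r in [(.062,.0285),(.062,.045),(.0,.055)]:
    q=(proj(c,np.c_[p[0]+r*np.cos(A),p[1]+r*np.sin(A),0*A+z],True)-[180,95])*4
    cv2.polylines(ov,[q.astype(int)],True,col,1)
q=(proj(c,np.c_[.504+.075*np.cos(A),-.311+.075*np.sin(A),0*A],True)-[180,95])*4
cv2.polylines(ov,[q.astype(int)],True,(0,160,0),1)
cv2.imwrite('pics/ov.png',cv2.resize(ov,(656,600)))
```

```text
[ 20 113 251] [ 18 134 147] [ 21 108 255] [ 16  95 247] [ 8 45 63] [ 15  94 252]
[ 0.42125532 -0.3200424   0.30054616] [ 0.13  0.03 -0.35 -0.38  0.71  0.42]
```

View pics/ov.png

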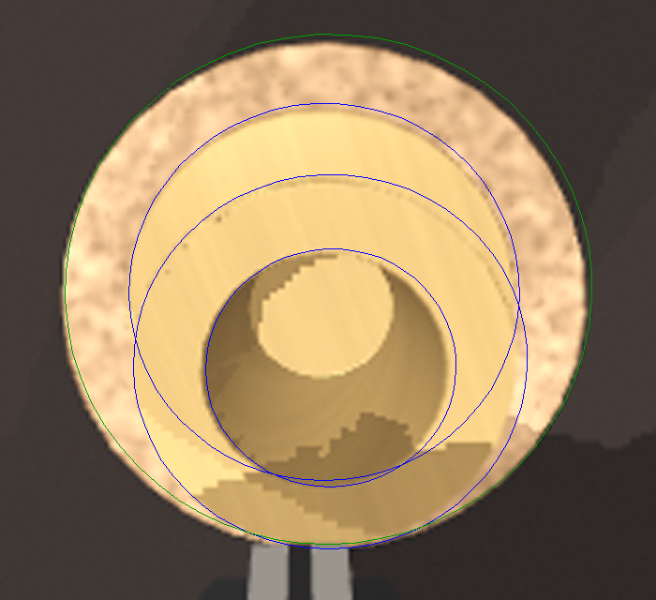

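arm_command([
  [[25,-1,0,0],[70,-3,0,0],[120,-5,0,0],[165,-7,0,0],[200,-8,0,0]],
])

```text
time: 16.7
eef_pos: [0.515, -0.2983, 0.1833]
tool_rot: [180.0, -0.0, -135.1]
contact_force: [0.3, -0.2, -1.5]
grip_width: 0.0641
```

arm_command([
  [[15,-1,0,0],[20,-1,0,0],[20,-1,0,0],[20,-1,0,0]],
])

```text
time: 17.2
eef_pos: [0.5045, -0.3108, 0.1832]
tool_rot: [180.0, 0.0, -134.9]
contact_force: [0.1, -0.4, -1.1]
grip_width: 0.0641
```

Run:
```python
from h import *
c=cal('wrist'); w=vision.snapshot('wrist'); s=vision.snapshot('scene'); cs=cal('scene')
P=[env.get_obs()['eef_pos'] for _ in range(1)]; print(P, env.get_obs()['time'])
def ring(im,c,x,y,z,r,col,wr,off,k):
    q=(proj(c,np.c_[x+r*np.cos(A),y+r*np.sin(A),0*A+z],wr)-off)*k; cv2.polylines(im,[q.astype(int)],True,col,1)
a=cv2.resize(w[90:250,180:340,::-1],(480,480),interpolation=2).copy(); b=cv2.resize(s[90:200,80:180,::-1],(300,330),interpolation=2).copy()
a=np.ascontiguousarray(a);b=np.ascontiguousarray(b)
for im,cc,wr,off,k in [(a,c,True,(180,90),3),(b,cs,False,(80,90),3)]:
    for z,r in [(0,.055),(.062,.045)]: ring(im,cc,.5035,-.313,z,r,(255,0,0),wr,off,k)
    T=P[0]
    for z,r in [(T[2]+.0115,.034),(T[2]-.0745,.021)]: ring(im,cc,.5035,-.313,z,r,(0,0,255),wr,off,k)
cv2.imwrite('pics/ov2.png',np.hstack([a,np.pad(b,((0,150),(0,0),(0,0)))]))
```

```text
[array([ 0.50443783, -0.31085587,  0.18322273])] 17.3
```

View pics/ov2.png

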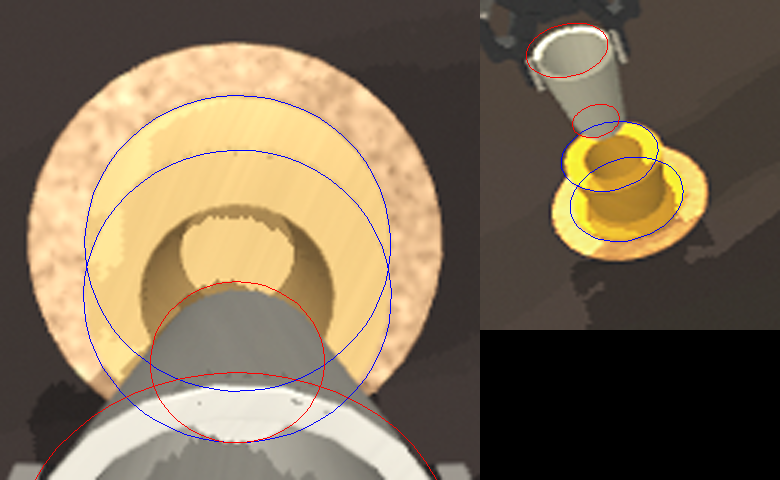

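arm_command([
  [[2,-1,10,0],[2,-1,30,0],[2,-1,50,0],[2,-1,66,0],[2,-1,78,0]],
])

```text
time: 17.92
eef_pos: [0.5029, -0.3135, 0.1042]
tool_rot: [180.0, -0.0, -135.0]
contact_force: [-0.4, 0.8, -0.5]
grip_width: 0.0637
```

arm_command([
  [[0,0,2,0],[0,0,4,0],[0,0,6,0],[0,0,7,0],[0,0,8,0]],
])

```text
time: 18.55
eef_pos: [0.5032, -0.3137, 0.0975]
tool_rot: [-180.0, -0.0, -135.0]
contact_force: [-0.1, -0.3, -1.1]
grip_width: 0.0639
```

arm_command([
  [[0,0,1,0],[0,0,2,0],[0,0,3,0],[0,0,4,0]],
])

```text
time: 19.05
eef_pos: [0.5031, -0.3137, 0.0933]
tool_rot: [-180.0, -0.0, -135.0]
contact_force: [0.3, -0.6, -0.9]
grip_width: 0.0639
```

arm_command([
  [[0,0,0.5,0],[0,0,1,0],[0,0,1.5,0],[0,0,2,0]],
])

```text
time: 19.55
eef_pos: [0.5032, -0.3137, 0.0914]
tool_rot: [-180.0, -0.0, -135.0]
contact_force: [0.5, 0.4, -1.0]
grip_width: 0.0639
```

arm_command([
  [[0,0,0.5,0],[0,0,1,0],[0,0,1,0]],
])

```text
time: 19.92
eef_pos: [0.5031, -0.3137, 0.0903]
tool_rot: [-180.0, -0.0, -135.0]
contact_force: [-0.6, 0.0, -1.5]
grip_width: 0.0644
```

arm_command([
  [[0,0,0.5,0],[0,0,1,0],[0,0,1,0]],
])

```text
time: 20.3
eef_pos: [0.5031, -0.3137, 0.0893]
tool_rot: [180.0, -0.0, -135.0]
contact_force: [0.2, 0.2, -1.2]
grip_width: 0.0639
```

arm_command([
  [[0,0,0.5,0],[0,0,1,0],[0,0,1,0]],
])

```text
time: 20.68
eef_pos: [0.5031, -0.3137, 0.0883]
tool_rot: [180.0, -0.0, -135.0]
contact_force: [-1.3, 0.5, -2.2]
grip_width: 0.0642
```

arm_command([
  [[0,0,0.5,0],[0,0,0.8,0],[0,0,0.8,0]],
])

```text
time: 21.05
eef_pos: [0.503, -0.3137, 0.0877]
tool_rot: [-180.0, -0.0, -135.0]
contact_force: [-0.8, 0.7, 0.7]
grip_width: 0.0644
```

arm_command([
  [[0,0,0.5,0],[0,0,0.8,0],[0,0,0.8,0]],
])

```text
time: 21.42
eef_pos: [0.5031, -0.3136, 0.0875]
tool_rot: [-180.0, 0.0, -135.0]
contact_force: [-5.0, 1.6, 7.6]
grip_width: 0.0639
```

arm_command([
  [[0,0,-0.4,0],[0,0,-0.6,0]],
])

```text
time: 21.68
eef_pos: [0.503, -0.3136, 0.0875]
tool_rot: [-180.0, -0.0, -135.0]
contact_force: [-2.0, 1.1, 3.5]
grip_width: 0.0638
```

arm_command([
  [[0,0,0,0],[0,0,0,0],[0,0,0,0],[0,0,0,0]],
], grip=85)

```text
time: 22.18
eef_pos: [0.5032, -0.3137, 0.0873]
tool_rot: [-180.0, -0.0, -135.0]
contact_force: [-0.3, 0.4, 0.4]
grip_width: 0.0851
```

arm_command([
  [[0,0,-15,0],[0,0,-45,0],[0,0,-85,0],[0,0,-105,0],[0,0,-105,0]],
])

```text
time: 22.8
eef_pos: [0.5041, -0.3142, 0.1948]
tool_rot: [-179.8, 0.0, -135.0]
contact_force: [0.2, 0.8, -0.1]
grip_width: 0.0851
```

Run:
```python
from h import *
c=cal('wrist'); w=vision.snapshot('wrist'); s=vision.snapshot('scene'); cs=cal('scene')
T=env.get_obs()['eef_pos']; print(T,env.get_obs()['time'])
def ring(im,c,x,y,z,r,col,wr,off,k):
    q=(proj(c,np.c_[x+r*np.cos(A),y+r*np.sin(A),0*A+z],wr)-off)*k; cv2.polylines(im,[q.astype(int)],True,col,1)
a=np.ascontiguousarray(cv2.resize(w[90:250,180:340,::-1],(480,480),interpolation=2)); b=np.ascontiguousarray(cv2.resize(s[90:200,80:180,::-1],(300,330),interpolation=2))
for im,cc,wr,off,k in [(a,c,True,(180,90),3),(b,cs,False,(80,90),3)]:
    for z,r in [(0,.055),(.062,.045)]: ring(im,cc,.5035,-.313,z,r,(255,0,0),wr,off,k)
    for z,r in [(.099,.034)]: ring(im,cc,.5035,-.313,z,r,(0,0,255),wr,off,k)
    ring(im,cc,.504,-.311,0,.075,(0,160,0),wr,off,k)
cv2.imwrite('pics/ov3.png',np.hstack([a,np.pad(b,((0,150),(0,0),(0,0)))]))
```

```text
[ 0.50298215 -0.31357277  0.19221774] 22.9
```

View pics/ov3.png

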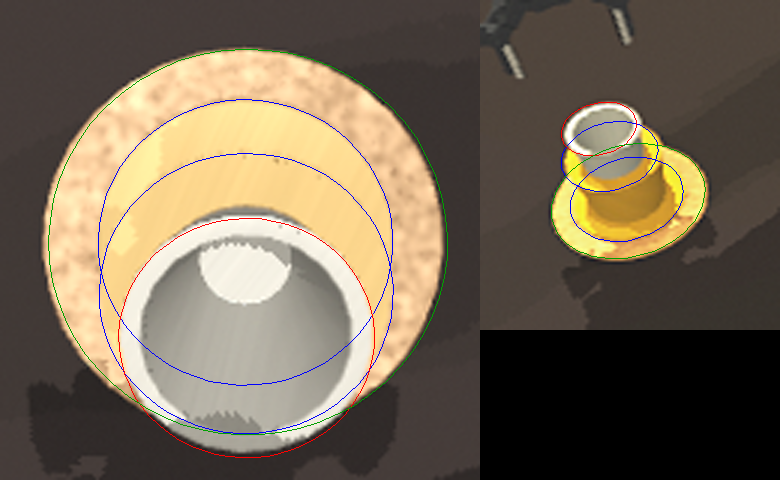

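arm_command([
  [[-40,20,0,9],[-90,45,0,18],[-143,71,0,27],[-197,98,0,36],[-250,124,0,45]],
])

```text
time: 23.52
eef_pos: [0.592, -0.0473, 0.191]
tool_rot: [180.0, -0.1, 179.7]
contact_force: [0.9, -0.9, -0.0]
grip_width: 0.085
```

arm_command([
  [[-18,52,0,9],[-35,104,0,18],[-51,152,0,27],[-62,184,0,36],[-67,199,0,45]],
])

```text
time: 24.15
eef_pos: [0.6589, 0.1519, 0.1903]
tool_rot: [-179.9, -0.1, 134.8]
contact_force: [0.2, -0.3, -0.1]
grip_width: 0.0854
```

arm_command([
  [[0,0,0,0],[0,0,0,0]],
])

```text
time: 24.4
eef_pos: [0.6587, 0.1491, 0.1915]
tool_rot: [-179.9, -0.0, 135.2]
contact_force: [-0.7, -0.2, -0.2]
grip_width: 0.0848
```

Run:
```python
from h import *
im,c=look('wrist',['short_mid','canister'],k=3); cv2.imwrite('pics/w5.png',im[:,:,::-1])
o=env.get_obs();print(o['eef_pos'],o['tool_rot'],o['time'])
```

```text
short_mid 0.69 [225.0, 152.0, 297.0, 225.0] model [222. 153.] [296. 226.] xy [0.6598 0.1468]
canister 0.97 [215.0, 221.0, 294.0, 319.0] model [217. 220.] [291. 319.] xy [0.7227 0.0774]
[0.65902361 0.14875952 0.19228366] [-1.79978675e+02 -9.44543744e-04  1.35032751e+02] 24.55
```

View pics/w5.png

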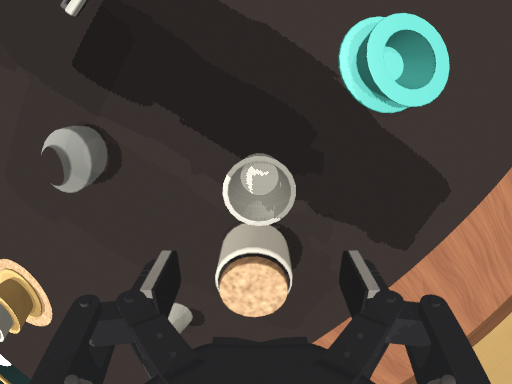

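arm_command([
  [[-1.5,0,35,0],[-1.5,0,75,0],[-1.5,0,110,0],[-1.5,0,132,0],[-1.5,0,143,0]],
])

```text
time: 25.18
eef_pos: [0.6597, 0.1478, 0.0482]
tool_rot: [-179.9, -0.0, 135.0]
contact_force: [-0.3, 0.0, -0.1]
grip_width: 0.0854
```

arm_command([
  [[0,0,0,0],[0,0,0,0],[0,0,0,0],[0,0,0,0]],
], grip=50)

```text
time: 25.68
eef_pos: [0.6609, 0.1488, 0.0503]
tool_rot: [179.9, 0.1, 135.0]
contact_force: [-0.3, -1.7, 4.2]
grip_width: 0.0639
```

arm_command([
  [[0,0,-5,0],[0,0,-15,0],[0,0,-35,0],[0,0,-75,0],[0,0,-120,0]],
])

```text
time: 26.3
eef_pos: [0.6598, 0.1487, 0.1705]
tool_rot: [-179.9, -0.0, 135.0]
contact_force: [0.6, 0.4, -1.5]
grip_width: 0.0635
```

arm_command([
  [[0,0,-30,0],[0,0,-50,0],[0,0,-50,0]],
])

```text
time: 26.68
eef_pos: [0.6611, 0.1489, 0.2214]
tool_rot: [179.8, 0.1, 135.0]
contact_force: [0.4, -0.5, -2.2]
grip_width: 0.064
```

arm_command([
  [[-10,-20,0,0],[-30,-60,0,0],[-54,-109,0,0],[-78,-158,0,0],[-102,-207,0,0]],
])

```text
time: 27.3
eef_pos: [0.5841, -0.0719, 0.2182]
tool_rot: [-179.9, -0.1, 135.0]
contact_force: [0.8, -0.5, -2.1]
grip_width: 0.0638
```

arm_command([
  [[-24,-49,0,0],[-48,-98,0,0],[-72,-147,0,0],[-93,-190,0,0],[-107,-219,0,0]],
])

```text
time: 27.92
eef_pos: [0.5044, -0.3024, 0.2182]
tool_rot: [-179.9, -0.1, 134.9]
contact_force: [0.3, 0.0, -2.8]
grip_width: 0.0637
```

arm_command([
  [[-6,-11,10,0],[-6,-11,15,0],[-6,-11,15,0],[-6,-11,15,0]],
])

```text
time: 28.42
eef_pos: [0.5037, -0.3113, 0.2044]
tool_rot: [180.0, -0.0, 135.1]
contact_force: [0.5, -0.5, -2.1]
grip_width: 0.0639
```

Run:
```python
from h import *
c=cal('wrist'); w=vision.snapshot('wrist'); s=vision.snapshot('scene'); cs=cal('scene')
T=env.get_obs()['eef_pos']; print(T,env.get_obs()['time'])
def ring(im,c,x,y,z,r,col,wr,off,k):
    q=(proj(c,np.c_[x+r*np.cos(A),y+r*np.sin(A),0*A+z],wr)-off)*k; cv2.polylines(im,[q.astype(int)],True,col,1)
a=np.ascontiguousarray(cv2.resize(w[90:250,180:340,::-1],(480,480),interpolation=2)); b=np.ascontiguousarray(cv2.resize(s[70:200,80:180,::-1],(300,390),interpolation=2))
for im,cc,wr,off,k in [(a,c,True,(180,90),3),(b,cs,False,(80,70),3)]:
    ring(im,cc,.503,-.3137,0,.055,(255,0,0),wr,off,k)
    ring(im,cc,.503,-.3137,.099,.034,(0,160,0),wr,off,k)
    for z,r in [(T[2]+.012,.034),(T[2]-.048,.025)]: ring(im,cc,T[0],T[1],z,r,(0,0,255),wr,off,k)
cv2.imwrite('pics/ov4.png',np.hstack([a,np.pad(b,((0,90),(0,0),(0,0)))]))
```

```text
[ 0.50377952 -0.31155692  0.20461843] 28.525
```

The picture budget is used up, so checks are numeric from here. I'll correct the residual offset and then compare the masks.

arm_command([
  [[-1,-2,5,0],[-1,-2,10,0],[-1,-2,10,0],[-1,-2,10,0]],
])

```text
time: 29.02
eef_pos: [0.5026, -0.3144, 0.1943]
tool_rot: [-180.0, -0.0, 135.0]
contact_force: [0.9, -0.2, -2.6]
grip_width: 0.0637
```

Run:
```python
from h import *
T=env.get_obs()['eef_pos']; print(T,env.get_obs()['time'])
for n in ['wrist','scene']:
    c=cal(n); w=n=='wrist'; im=vision.snapshot(n); cv2.imwrite(f'pics/f_{n}.png',im[:,:,::-1])
    for t in ['short_mid','tall_mid','stand','mat']:
        for d in vision.cut_out(n,t)[:3]:
            print(n,t,round(d['conf'],2),np.round(d['rect']).tolist(),d['mask'].sum())
    for nm,x,y,z,r in [('srim',T[0],T[1],T[2]+.012,.034),('sbase',T[0],T[1],T[2]-.048,.025),('trim',.503,-.3137,.099,.034),('foot',.503,-.3137,0,.055),('mat',.504,-.312,0,.075)]:
        q=proj(c,np.c_[x+r*np.cos(A),y+r*np.sin(A),0*A+z],w); print(nm,q.min(0).round(1),q.max(0).round(1))
```

```text
[ 0.5025698  -0.31444607  0.19431301] 29.025
wrist short_mid 0.92 [193.0, 194.0, 328.0, 334.0] 14116
wrist short_mid 0.44 [195.0, 105.0, 328.0, 226.0] 4501
wrist tall_mid 0.92 [219.0, 157.0, 302.0, 218.0] 2661
wrist stand 0.68 [215.0, 122.0, 312.0, 211.0] 4005
wrist mat 0.89 [196.0, 102.0, 332.0, 224.0] 4586
srim [187.1 218.2] [332.1 335.5]
sbase [220.9 192.7] [298.3 262.5]
trim [217.8 161.2] [303.4 241.5]
foot [211.  122.2] [309.5 217.6]
mat [195.1 103.1] [328.6 232.6]
scene short_mid 0.7 [97.0, 100.0, 126.0, 129.0] 380
scene tall_mid 0.66 [110.0, 125.0, 138.0, 150.0] 457
scene stand 0.91 [314.0, 233.0, 359.0, 281.0] 1699
scene stand 0.89 [106.0, 132.0, 147.0, 170.0] 852
scene stand 0.83 [370.0, 188.0, 421.0, 232.0] 1504
scene mat 0.66 [106.0, 141.0, 153.0, 178.0] 609
scene mat 0.28 [111.0, 125.0, 139.0, 153.0] 454
srim [93.6 93.9] [121. 112.]
sbase [104.8 113.5] [123.9 126.7]
trim [107.  123.9] [132.  141.6]
foot [110.1 142.3] [147.6 170.3]
mat [103.5 137.8] [154.7 176.1]
```

Run:
```python
from h import *
im=cv2.imread('pics/f_wrist.png'); h=cv2.cvtColor(im,cv2.COLOR_BGR2HSV)
for u in (252,260,268): print(u,[(v,int(h[v,u,1]),int(h[v,u,2])) for v in range(116,230,2)])
for v in (185,192): print(v,[(u,int(h[v,u,1]),int(h[v,u,2])) for u in list(range(206,240,2))+list(range(284,316,2))])
```

```text
252 [(116, 103, 221), (118, 102, 220), (120, 106, 202), (122, 104, 216), (124, 122, 209), (126, 106, 252), (128, 107, 252), (130, 107, 252), (132, 111, 251), (134, 108, 252), (136, 108, 252), (138, 110, 252), (140, 112, 251), (142, 118, 235), (144, 115, 247), (146, 114, 249), (148, 114, 251), (150, 115, 249), (152, 117, 245), (154, 116, 245), (156, 116, 244), (158, 116, 244), (160, 100, 158), (162, 25, 114), (164, 17, 249), (166, 19, 241), (168, 20, 235), (170, 25, 166), (172, 24, 158), (174, 24, 158), (176, 25, 156), (178, 23, 156), (180, 23, 152), (182, 23, 157), (184, 25, 153), (186, 26, 157), (188, 24, 157), (190, 24, 125), (192, 25, 123), (194, 27, 113), (196, 23, 111), (198, 27, 115), (200, 26, 107), (202, 25, 113), (204, 23, 111), (206, 23, 110), (208, 23, 113), (210, 23, 109), (212, 25, 114), (214, 25, 113), (216, 25, 113), (218, 23, 146), (220, 18, 240), (222, 19, 234), (224, 19, 232), (226, 20, 230), (228, 21, 204)]
260 [(116, 98, 235), (118, 101, 225), (120, 99, 231), (122, 101, 230), (124, 119, 235), (126, 111, 251), (128, 109, 252), (130, 111, 251), (132, 111, 252), (134
[... 2105 characters left out ...]
55), (298, 34, 149), (300, 134, 167), (302, 134, 166), (304, 132, 168), (306, 132, 170), (308, 128, 169), (310, 113, 167), (312, 112, 176), (314, 111, 186)]
192 [(206, 90, 250), (208, 96, 241), (210, 96, 245), (212, 108, 240), (214, 116, 243), (216, 117, 242), (218, 117, 241), (220, 28, 238), (222, 19, 245), (224, 19, 239), (226, 19, 226), (228, 22, 106), (230, 26, 108), (232, 23, 109), (234, 23, 110), (236, 23, 112), (238, 25, 114), (284, 25, 114), (286, 25, 111), (288, 21, 108), (290, 24, 107), (292, 24, 105), (294, 26, 119), (296, 25, 155), (298, 25, 154), (300, 25, 155), (302, 132, 170), (304, 134, 170), (306, 132, 172), (308, 124, 179), (310, 109, 190), (312, 111, 181), (314, 111, 181)]
```

arm_command([
  [[-1,0,8,0],[-1,0,20,0],[-1,0,32,0],[-1,0,41,0],[-1,0,44,0]],
])

```text
time: 30.15
eef_pos: [0.503, -0.3149, 0.1494]
tool_rot: [-180.0, -0.1, 135.0]
contact_force: [-0.2, -1.0, -1.4]
grip_width: 0.064
```

arm_command([
  [[0,0,1,0],[0,0,2,0],[0,0,3,0],[0,0,4,0],[0,0,5,0]],
])

```text
time: 30.78
eef_pos: [0.5033, -0.3152, 0.1454]
tool_rot: [-180.0, 0.0, 135.0]
contact_force: [1.3, -0.2, -2.7]
grip_width: 0.064
```

arm_command([
  [[0,0,1,0],[0,0,2,0],[0,0,3,0],[0,0,3,0]],
])

```text
time: 31.28
eef_pos: [0.5033, -0.3151, 0.1422]
tool_rot: [-180.0, -0.0, 135.0]
contact_force: [-0.9, 0.2, -2.2]
grip_width: 0.0637
```

arm_command([
  [[0,0,1,0],[0,0,2,0],[0,0,3,0],[0,0,4,0],[0,0,5,0]],
])

```text
time: 31.9
eef_pos: [0.5033, -0.315, 0.1373]
tool_rot: [180.0, -0.0, 135.0]
contact_force: [0.1, 1.3, -1.4]
grip_width: 0.0641
```

arm_command([
  [[0,0,1,0],[0,0,2,0],[0,0,3,0],[0,0,4,0],[0,0,5,0]],
])

```text
time: 32.52
eef_pos: [0.5033, -0.3149, 0.1323]
tool_rot: [180.0, -0.0, 135.0]
contact_force: [0.5, 4.6, 1.4]
grip_width: 0.0638
```

arm_command([
  [[0,0,1,0],[0,0,2,0],[0,0,2,0]],
])

```text
time: 32.9
eef_pos: [0.5033, -0.315, 0.1303]
tool_rot: [180.0, -0.0, 135.0]
contact_force: [-0.2, 4.3, 0.9]
grip_width: 0.0635
```

arm_command([
  [[0.5,0.5,0,0],[0.9,0.9,0,0],[0.9,0.9,0,0]],
])

```text
time: 33.28
eef_pos: [0.5032, -0.3142, 0.1302]
tool_rot: [-180.0, 0.0, 135.0]
contact_force: [-1.1, 1.9, -1.9]
grip_width: 0.0639
```

arm_command([
  [[0,0,0.5,0],[0,0,1,0],[0,0,1,0]],
])

```text
time: 33.65
eef_pos: [0.5032, -0.3139, 0.1294]
tool_rot: [-180.0, 0.0, 135.0]
contact_force: [-1.3, 1.5, -1.3]
grip_width: 0.064
```

arm_command([
  [[0,0,0.5,0],[0,0,1,0],[0,0,1,0]],
])

```text
time: 34.02
eef_pos: [0.5032, -0.3138, 0.1283]
tool_rot: [-180.0, -0.0, 135.0]
contact_force: [-1.9, 1.6, -0.2]
grip_width: 0.0641
```

arm_command([
  [[-0.1,0.8,0.3,0],[-0.1,0.8,0.8,0],[-0.1,0.8,0.8,0]],
])

```text
time: 34.4
eef_pos: [0.5037, -0.3136, 0.1276]
tool_rot: [-180.0, 0.0, 135.0]
contact_force: [-5.1, 1.0, 2.4]
grip_width: 0.0637
```

arm_command([
  [[0,0,0.5,0],[0,0,0.8,0],[0,0,0.8,0]],
])

```text
time: 34.78
eef_pos: [0.5037, -0.3136, 0.1274]
tool_rot: [-180.0, 0.0, 135.0]
contact_force: [-7.1, 0.0, 7.2]
grip_width: 0.0644
```

arm_command([
  [[0,0,-1.2,0],[0.5,-0.5,-1.2,0],[0.7,-0.7,-1.2,0],[0.7,-0.7,-1.2,0]],
])

```text
time: 35.28
eef_pos: [0.5034, -0.3134, 0.128]
tool_rot: [180.0, 0.0, 135.0]
contact_force: [-0.9, -0.2, -2.0]
grip_width: 0.0638
```

arm_command([
  [[0,0,0.4,0],[0,0,0.8,0],[0,0,0.8,0]],
])

```text
time: 35.65
eef_pos: [0.5032, -0.3134, 0.1274]
tool_rot: [180.0, 0.0, 135.0]
contact_force: [-0.1, 1.1, 0.6]
grip_width: 0.0639
```

arm_command([
  [[0,0,0.3,0],[0,0,0.7,0],[0,0,0.7,0]],
])

```text
time: 36.02
eef_pos: [0.5033, -0.3134, 0.1271]
tool_rot: [180.0, 0.1, 135.0]
contact_force: [0.6, 1.9, 5.9]
grip_width: 0.0643
```

arm_command([
  [[0,0,0.3,0],[0,0,0.5,0],[0,0,0.5,0]],
])

```text
time: 36.4
eef_pos: [0.5034, -0.3135, 0.127]
tool_rot: [180.0, 0.1, 135.0]
contact_force: [-0.3, 2.3, 9.3]
grip_width: 0.0635
```

arm_command([
  [[0,0,-0.4,0],[0,0,-0.8,0]],
])

```text
time: 36.65
eef_pos: [0.5033, -0.3134, 0.1271]
tool_rot: [180.0, 0.0, 135.0]
contact_force: [2.1, 1.9, 1.6]
grip_width: 0.0641
```

arm_command([
  [[0,0,0,0],[0,0,0,0],[0,0,0,0],[0,0,0,0]],
], grip=85)

```text
time: 37.15
eef_pos: [0.5028, -0.3134, 0.1266]
tool_rot: [-180.0, -0.0, 135.0]
contact_force: [0.1, 0.2, -0.3]
grip_width: 0.0849
```

arm_command([
  [[0,0,-10,0],[0,0,-30,0],[0,0,-55,0],[0,0,-70,0],[0,0,-70,0]],
])

```text
time: 37.78
eef_pos: [0.5035, -0.3137, 0.198]
tool_rot: [180.0, 0.1, 135.0]
contact_force: [0.5, -0.3, -0.6]
grip_width: 0.0848
```

Run:
```python
from h import *
o=env.get_obs();print(o['eef_pos'],o['time'],o['contact_force'])
for n in ['wrist','scene']:
    c=cal(n); w=n=='wrist'; im=vision.snapshot(n); cv2.imwrite(f'pics/e_{n}.png',im[:,:,::-1])
    for t in ['short_mid','tall_mid','stand','mat','canister','carafe','jigger','wine_key']:
        for d in vision.cut_out(n,t)[:3]:
            print(n,t,round(d['conf'],2),np.round(d['rect']).tolist(),d['mask'].sum())
    for nm,x,y,z,r in [('srim',.503,-.3135,.136,.034),('srim+7',.503,-.3135,.143,.034),('trim',.503,-.3135,.099,.034),('srimr',.503,-.3135,.062,.045),('foot',.503,-.3135,0,.055),('mat',.504,-.312,0,.075)]:
        q=proj(c,np.c_[x+r*np.cos(A),y+r*np.sin(A),0*A+z],w); print(nm,q.min(0).round(1),q.max(0).round(1))
im=cv2.imread('pics/e_wrist.png'); h=cv2.cvtColor(im,cv2.COLOR_BGR2HSV)
print([(v,int(h[v,260,1]),int(h[v,260,2])) for v in range(100,270,3)])
for v in (190,200,210): print(v,[(u,int(h[v,u,1]),int(h[v,u,2])) for u in list(range(198,236,2))+list(range(284,324,2))])
```

```text
[ 0.50351604 -0.31372205  0.19801474] 37.775 [ 0.48597287 -0.34104094 -0.57838597]
wrist short_mid 0.79 [210.0, 167.0, 308.0, 261.0] 7082
wrist tall_mid 0.67 [222.0, 156.0, 301.0, 192.0] 716
wrist stand 0.79 [214.0, 122.0, 311.0, 199.0] 3687
wrist stand 0.16 [197.0, 102.0, 326.0, 214.0] 4083
wrist mat 0.58 [196.0, 102.0, 328.0, 211.0] 4044
wrist canister 0.53 [477.0, 154.0, 512.0, 189.0] 842
wrist carafe 0.81 [431.0, 0.0, 479.0, 12.0] 358
wrist jigger 0.77 [477.0, 153.0, 511.0, 186.0] 784
srim [210.  171.7] [308.5 262. ]
srim+7 [208.4 174.5] [310.1 267.2]
trim [217.1 159.5] [301.4 238.8]
srimr [210.7 138.4] [307.8 231.2]
foot [210.5 121.2] [308.  215.7]
mat [194.7 102.5] [326.9 230.7]
scene short_mid 0.7 [102.0, 114.0, 132.0, 142.0] 521
scene tall_mid 0.71 [112.0, 132.0, 136.0, 151.0] 186
scene stand 0.88 [315.0, 232.0, 360.0, 285.0] 1749
scene stand 0.72 [412.0, 242.0, 462.0, 292.0] 1907
scene stand 0.62 [106.0, 133.0, 147.0, 171.0] 913
scene mat 0.7 [104.0, 143.0, 155.0, 179.0] 501
scene canister 0.9 [212.0, 226.0, 247.0, 270.0] 1001
scene carafe 0.91 [223.0, 166.0, 250.0, 186.0] 4
[... 2472 characters left out ...]
2), (314, 113, 172), (316, 107, 197), (318, 113, 129), (320, 46, 44), (322, 40, 45)]
210 [(198, 45, 63), (200, 45, 63), (202, 47, 65), (204, 44, 64), (206, 44, 64), (208, 44, 64), (210, 47, 65), (212, 20, 230), (214, 18, 236), (216, 18, 235), (218, 21, 215), (220, 23, 109), (222, 22, 114), (224, 24, 116), (226, 25, 113), (228, 24, 115), (230, 24, 118), (232, 27, 121), (234, 23, 120), (284, 27, 123), (286, 23, 120), (288, 28, 120), (290, 24, 118), (292, 25, 114), (294, 23, 112), (296, 23, 113), (298, 25, 111), (300, 23, 143), (302, 24, 159), (304, 24, 159), (306, 24, 158), (308, 84, 253), (310, 93, 235), (312, 46, 61), (314, 43, 59), (316, 46, 61), (318, 40, 45), (320, 41, 44), (322, 40, 45)]
```

```bash
python3 -c "
from station import env
o=env.get_obs();print(o['contact_force'],o['time']);print(env.sign_off())"
```

```text
[-0.76591488  0.65279081  0.08016332] 38.675
the job is handed in; nothing more can be done
None
```

I slid the brass stand onto the mat, then lowered the tall tumbler into it and the short tumbler into the tall one. I handed the job in at 38.7 s with the gripper open and clear above.

**Stand:** towed between the carafe and the tumblers with shut fingers in its bore. Its measured offset from the mat centre was about 1–3 mm; the limit is 20 mm.

**Tumblers:** both were lowered in steps of about 1 mm or less near contact, with at most about 9 N of upward push at the wrist, and the push was eased before release. The short one touched the side of the tall one twice on the way down, with up to 7 N sideways, so I re-centred it before seating.

**Last checks:**
- **Wrist image:** the short tumbler's rim was within about 2 px of where a seated, upright one should show. The tall rim and the stand foot were shifted by the same amount, so all three line up.
- **Scene image:** the carafe, canister, jigger and wine key showed no visible movement.
- **Disagreement:** the wrist and scene cameras disagreed by about 2 mm throughout.
- **By numbers only:** the short tumbler's insertion and the final state were checked without viewing a picture, because the 12-picture limit was already used up. I viewed more than the roughly 8 planned.

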